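Sort the bench, then tip the cap tray to its pouring corner and hold it

ROBOT

A 7-joint arm with a two-finger parallel gripper is mounted at the origin on the work surface. World frame = base frame: x ahead of the robot, y to its left, z up, the work surface at z = 0. Lengths are in mm, angles in rad, forces in N, time in s.
With the tool pointing down it reaches from about 375 to 925 mm from the base axis. Payload 3.1 kg.
Tool frame: the origin (TCP) lies midway between the tips of the shut fingers; the grasp point (between the pads) lies env.tcp_to_grasp behind it (env.tcp_to_grasp is the distance from the TCP to the grasp point, in mm); z points along the fingers, y is the line along which they close (so a half turn about z gives the same grasp; the last joint's range is limited). The gripper opens to 85 mm and grips with 20 to 120 N. Pads are 22 mm wide; open, the fingers measure 114 mm over their backs; the gripper's body (76 mm by 85 mm) begins 54 mm behind the grasp point. The pads swing forward as they close: fully open they stand 13 mm farther back than shut.
Start: joints at [1.107, 0.383, 0.044, 1.598, -0.018, 1.161, -0.05], TCP at [232.522, -606.99, 231.269] pointing down, gripper open.
Joint ranges: [-2.61, 2.61], [-0.41, 2.15], [-1.48, 1.57], [0, 2.5], [-1.57, 4.71], [0.05, 1.97], [-2.85, 2.85]. Speed limits (rad/s): [2.79, 2.79, 3.14, 3.14, 3.14, 3.14, 3.14].

INTERFACE

Orientations are given as a 3x3 rotation matrix whose columns are the frame's x, y, z axes.
In Python, from cell import env, get_image, camera_model, workorder gives the robot as it stands.
- The arm moves only by the shell command python3 -m creep 'ROWS' [FORCE]. ROWS is text: rows parted by semicolons, each of 7 numbers parted by spaces: the shift along the world's x, y, z in m, then the turn, a rotation vector about the world's x, y, z in degrees, then the closure, from -1 (fully open) to 1 (shut). In form: dx dy dz ax ay az hand; .... A call has 1 to 10 rows; each row shifts and turns the commanded pose from where the row before left it; what a row does not reach is not made up. A row lasts 1/10 s, in which the tool goes at most 50 mm and 8.59 degrees, less where a joint would pass 70% of its speed; a pose out of reach is approached as far as the arm can. A call is refused whole if a number of a shift passes 0.05 or a number of a turn 8.59, either way. A call with a gripper value outside its range is refused whole. The fingers move at their own pace and stop on an object; FORCE is the grip in N (left out, the last holds). Time passes only in rows, so rows that do not move let the fingers close. It gives the time, the measured TCP pose, the force, the opening and the grip force at its end, in the units of the state.
- env.read_state(): the state, without advancing time (a new reading comes with each control period).
- get_image(name): name is "scene" or "side" or "wrist"; returns the picture (400x640x3 uint8, red, green, blue); there is no depth.
- camera_model(name): a dict with "K" (3x3 intrinsics, pixels), "k1" (the pictures are not rectified: a ray, as slopes to the right and down, at radius r is drawn at 1 + k1 r^2 times it, then the intrinsics apply), "eye" and "orientation" of the camera in the world. Camera axes: x right, y down, z forward; pixel columns grow to the right and rows downward; lengths in mm; the calibration is good to about 2 mm. A picture is of the moment at which its call begins: read the wrist's pose just before it. camera_model takes no time and is no camera call; for the wrist camera it gives the pose at the moment of the call.
- workorder.finish_job(): hands the job in; it is judged then, once.
The state is a dict: "time": time; "q": joint angles; "qvel": joint speeds; "effort": joint torques, N m; "eef_pos": TCP position; "orientation": TCP orientation; "ft_force": force on the tool from outside, world axes, zero at the start; "torque": the same for the moment, N m; "gripper_width": finger opening in mm; "gripper_force": force on a finger pad.
Only numpy, scipy, OpenCV 4.12 (cv2) and the standard library are available. Lean on these libraries where they do the work, as an engineer would, in place of code of your own. Each camera call takes 0.05 s, during which the arm holds its last target. There are 200 camera calls.

TASK

Tidy the two stray pieces first: put the loose tin cap into the tray with the other two, and the square steel offcut into the open scrap tin, leaving the tray flat on the bench. Then lift the tray by its wooden grip, well clear of the bench, and tip it so that all three caps slide together into the corner with the pouring lip. Finish while still holding the tray up, tilted and still, with the caps in that corner; leave everything else on the bench as it is.

Things in the scene. Friction and masses are not known exactly. Their poses are not given: they have to be found in the camera images.
- tray: loose open tray of bright tin sheet, 180 (x) x 140 (y) mm outside, walls 36 mm high, sheet 3 mm thick, about 0.24 kg. Origin: centre of the underside, z up. A wooden grip stands outside the middle of its -x wall; two caps stand loose in it, away from the lip. Caps start to slide on its floor at 12 to 17 degrees of tilt
- grip (a point): on the tray: middle of the wooden grip where it is best held, at tray (-98, 0, 78) mm. The grip is an upright block 16 mm thick along tray x, 56 mm wide along tray y, its top 95 mm above the tray's underside; the part above the rim (36 mm) is free on both sides. Its axes are the tray's
- pour_corner (a point): on the tray: the inside of its +x +y corner, 12 mm above the underside (9 mm above the inner floor), at tray (87, 67, 12) mm. Only this corner has a pouring lip: a tin plate 30 mm square with turned-up sides, at rim height, sticking out diagonally by about 28 mm
- cap_a: a pressed tin cap standing mouth down, closed top, 30 mm in diameter, 18 mm tall, about 18 g; origin: the middle of the cap, 9 mm above its foot; its axis is z. Starts in the tray
- cap_b: a pressed tin cap standing mouth down, closed top, 30 mm in diameter, 18 mm tall, about 18 g; origin: the middle of the cap, 9 mm above its foot; its axis is z. Starts in the tray
- cap_loose: a pressed tin cap standing mouth down, closed top, 30 mm in diameter, 18 mm tall, about 18 g; origin: the middle of the cap, 9 mm above its foot; its axis is z. The same kind of cap as the others; starts alone on the bench
- offcut: a loose offcut of square steel bar, 40 mm long (x), 18 mm wide (y) and 18 mm high, about 0.1 kg, lying on the bench. Origin: centre of its underside
- scrap_tin: open dark sheet-steel tin fixed to the bench, 140 (x) x 120 (y) x 50 mm high, walls and floor 3 mm, empty. Origin: centre of its underside
- mallet: bystander: wooden mallet lying on the bench, 280 mm long along x, handle 24 mm thick, head 50 x 100 x 56 mm at +x. Origin near mid length, at bench height
- water_bottle: bystander: standing clear water bottle, 66 mm in diameter, 190 mm tall. Origin: centre of its foot
- mug: bystander: standing steel cup, 76 mm in diameter, 80 mm tall. Origin: centre of its foot
- lantern_crown: bystander: bright tin lantern top, stepped cone 90 mm in diameter, 70 mm tall. Origin: centre of its foot
- big_ring: bystander: thin steel ring lying flat, 68 mm in diameter, 22 mm tall. Origin: centre of its underside
- punch: bystander: square steel punch bar lying on the bench, 120 (x) x 12 x 12 mm. Origin: centre of its underside
Not all that is in view belongs to the job. Leave any green or yellow look-alike of the cap_loose alone.

How it is judged (in metres and radians):
On the way:
1. the loose cap is in the tray, let go, the offcut in the scrap tin, let go, and the tray flat on the bench (x of cap_loose in the frame of tray between -0.087 and 0.087 m and y of cap_loose in the frame of tray between -0.067 and 0.067 m and z of cap_loose in the frame of tray between 0 and 0.04 m and x of offcut in the frame of scrap_tin between -0.066 and 0.066 m and y of offcut in the frame of scrap_tin between -0.056 and 0.056 m and z of offcut in the frame of scrap_tin between 0 and 0.045 m and contact force between each of offcut, cap_loose and the fingers below 0.1 N and height (world z) of tray below 0.01 m and angle between tray's own z axis and vertical below 0.05 rad), for 0.2 s.
At the end, for the whole second after the job is handed in: The fingers hold the tray still, tilted over 0.2 rad, its pouring corner over 45 mm and its middle over 60 mm above the bench, not touching the scrap tin; the middles of all three caps lie within 85 mm of the pouring corner, at rest; the offcut is in the scrap tin (distance between each of cap_a, cap_b, cap_loose and pour_corner below 0.085 m and x of offcut in the frame of scrap_tin between -0.066 and 0.066 m and y of offcut in the frame of scrap_tin between -0.056 and 0.056 m and z of offcut in the frame of scrap_tin between 0 and 0.045 m and angle between tray's own z axis and vertical between 0.2 and 1.2 rad and height (world z) of pour_corner above 0.045 m and height (world z) of tray above 0.06 m and contact force between tray and the fingers above 1 N and contact force between tray and scrap_tin below 0.2 N and linear speed of tray below 0.03 m/s and angular speed of tray below 0.2 rad/s and linear speed of each of cap_a, cap_b, cap_loose below 0.05 m/s); the arm keeps its last pose, push and grip.
It fails at once if a bystander is moved more than 30 mm (distance of any of mallet, water_bottle, mug, lantern_crown, big_ring, punch from where it was at the start of the episode above 0.03 m).
It fails at once if a bystander is knocked over (angle between any of mallet, water_bottle, mug, lantern_crown, big_ring, punch's own z axis and vertical above 0.5 rad).
It also fails if it takes over 64 s, if anything falls off the work surface, if the arm or the gripper's body presses on something with over 40 N, if the wrist force passes 120 N, or if a joint passes its speed limit or range.

## Working session

There is one attempt and no reset: what is moved stays moved. The work goes in short steps, Python scripts to look and compute and a shell command to move; the robot and the scene stay as the last step left them, time stands still between calls to the robot, and variables do not carry over. Pictures are saved under pics/ and viewed, at most 10 in all, crops included, and the job is handed in when it is done.

```bash
mkdir -p pics; ls; cat > h.py <<'E'
import numpy as np, cv2
from cell import env, get_image, camera_model, workorder
def ray(m,u,v):
    K=np.array(m["K"]);p=np.array([(u-K[0,2])/K[0,0],(v-K[1,2])/K[1,1]]);s=p.copy()
    for _ in range(20): s=p/(1+m["k1"]*(s@s))
    R=np.array(m["orientation"]);return np.array(m["eye"]),R@np.array([s[0],s[1],1])
def onz(m,u,v,z):
    e,d=ray(m,u,v);return e+d*(z-e[2])/d[2]
def proj(m,P):
    R=np.array(m["orientation"]);c=R.T@(np.array(P)-np.array(m["eye"]));s=c[:2]/c[2];s=s*(1+m["k1"]*(s@s));K=np.array(m["K"])
    return K[0,0]*s[0]+K[0,2],K[1,1]*s[1]+K[1,2]
def snap(n,f):
    im=get_image(n);cv2.imwrite(f"pics/{f}.png",im[:,:,::-1]);return im
E
python3 - <<'E'
from h import *
for n in("scene","side"):
    snap(n,n+"0");m=camera_model(n);print(n,m)
print(env.tcp_to_grasp,env.read_state())
E
```

```text
pics
scene {'K': array([[500.06542684,   0.        , 326.44728343],
       [  0.        , 500.06542684, 194.61849782],
       [  0.        ,   0.        ,   1.        ]]), 'k1': -0.0535813711511812, 'eye': array([ 993.58266881,  547.41287979, 1245.10477991]), 'orientation': array([[-0.79012335,  0.51099901, -0.3385042 ],
       [ 0.61289203,  0.66609966, -0.42505835],
       [ 0.00827313, -0.54331506, -0.83948812]])}
side {'K': array([[425.38880802,   0.        , 317.59083814],
       [  0.        , 425.38880802, 194.88816936],
       [  0.        ,   0.        ,   1.        ]]), 'k1': -0.05027794803575548, 'eye': array([213.49138541, 683.56917917, 896.10252104]), 'orientation': array([[-0.9180027 , -0.28702381,  0.2736574 ],
       [-0.39655296,  0.65724711, -0.64091495],
       [ 0.00409731, -0.69688131, -0.71717477]])}
18.700000000000003 {'time': 0.1, 'q': array([ 1.10719542,  0.38378055,  0.04384609,  1.59944604, -0.01789541,
        1.16117933, -0.04989259]), 'qvel': array([-4.91526752e-05, -1.39813639e-03,  5.25404902e-04, -3.59670064e-03,
       -1.50797627e-04,  2.71207765e-04,  9.07194372e-04]), 'effort': array([ 2.47579461e-03, -4.34729433e+01,  1.02950927e+00, -2.50455558e+01,
        1.09602971e-02,  5.46534837e-03,  3.51527285e-05]), 'eef_pos': array([ 232.18558613, -606.19091908,  229.98178753]), 'orientation': array([[ 9.33808945e-01,  3.57770695e-01, -9.91573425e-04],
       [ 3.57772044e-01, -9.33806344e-01,  2.20830518e-03],
       [-1.35870675e-04, -2.41689238e-03, -9.99997070e-01]]), 'ft_force': array([ 0.27025977, -0.19102856, -0.10514155]), 'torque': array([-0.00486339,  0.02179328, -0.02616892]), 'gripper_force': 0.0, 'gripper_width': 85.40226310581485}
```

View pics/scene0.png

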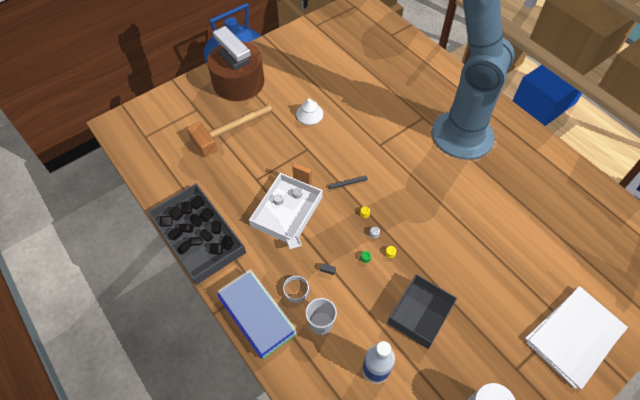

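View pics/side0.png

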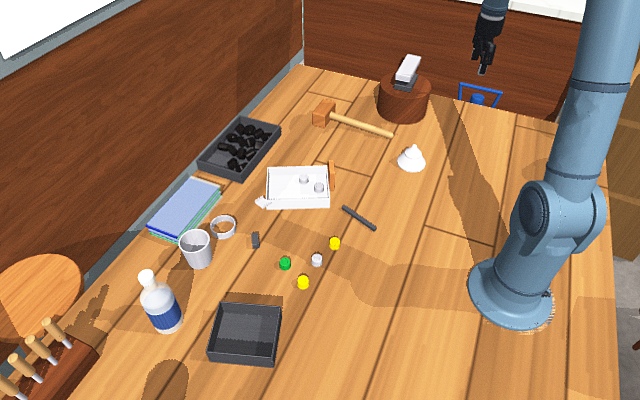

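The scene view shows the tray at about (287,208) with its grip at (302,173). The loose silver cap is at (375,232), between yellow caps at (365,212) and (391,251) and a green one at (366,257). The offcut is at (327,269) and the scrap tin at (422,310). The side view agrees: cap (317,260), offcut (255,240), grip (332,172), tin (245,335).

```bash
python3 - <<'E'
from h import *
S=camera_model("scene");D=camera_model("side")
for n,a,b,z in[("cap",(375,232),(317,260),9),("yel1",(365,212),(334,243),9),("yel2",(391,251),(303,282),9),("green",(366,257),(285,263),9),("off",(327,269),(255,240),12),("tin",(422,310),(245,335),25),("griptop",(303,170),(331,164),95)]:
    print(n,onz(S,*a,z).round(),onz(D,*b,z).round())
# outlines
a=cv2.imread("pics/scene0.png");b=cv2.imread("pics/side0.png")
def blob(im,lo,hi,roi,name,m,z):
    x0,y0,x1,y1=roi;h=cv2.cvtColor(im,cv2.COLOR_BGR2HSV)[y0:y1,x0:x1]
    k=cv2.inRange(h,lo,hi);cs,_=cv2.findContours(k,cv2.RETR_EXTERNAL,cv2.CHAIN_APPROX_NONE)
    c=max(cs,key=cv2.contourArea);r=cv2.minAreaRect(c);bx=cv2.boxPoints(r)+[x0,y0]
    P=np.array([onz(m,u,v,z)[:2] for u,v in bx]);M=cv2.moments(c)
    print(name,"area",M["m00"],"cen",(M["m10"]/M["m00"]+x0,M["m01"]/M["m00"]+y0),"box",P.round().tolist(),"mean",P.mean(0).round(1))
silver=((0,0,110),(179,70,255));dark=((0,0,0),(179,110,95));wood=((5,140,120),(14,255,255))
blob(a,*silver,(366,224,384,240),"cap S",S,12);blob(b,*silver,(308,251,326,269),"cap D",D,12)
blob(a,*dark,(315,259,341,278),"off S",S,12);blob(b,*dark,(246,228,264,252),"off D",D,12)
blob(a,*dark,(380,268,465,350),"tin S",S,45);blob(b,*dark,(200,295,290,372),"tin D",D,45)
blob(a,*silver,(240,165,330,255),"tray S",S,36);blob(b,*silver,(250,155,335,215),"tray D",D,36)
z=np.hstack([cv2.resize(a[155:285,240:340],None,fx=4,fy=4,interpolation=2),cv2.resize(b[150:280,245:345],None,fx=4,fy=4,interpolation=2)])
cv2.imwrite("pics/z.png",z)
E
```

```text
cap [464. 104.   9.] [462. 103.   9.]
yel1 [444.  36.   9.] [443.  35.   9.]
yel2 [467. 176.   9.] [467. 176.   9.]
green [534. 148.   9.] [532. 143.   9.]
off [641. 112.  12.] [636. 111.  12.]
tin [523. 354.  25.] [522. 358.  25.]
griptop [ 532. -141.   95.] [ 533. -159.   95.]
cap S area 85.0 cen (374.4156862745098, 232.00980392156862) box [[466.0, 84.0], [445.0, 99.0], [468.0, 126.0], [488.0, 111.0]] mean [466.9 105. ]
cap D area 112.0 cen (316.32886904761904, 259.88839285714283) box [[468.0, 127.0], [484.0, 91.0], [458.0, 79.0], [443.0, 116.0]] mean [463.2 103.4]
off S area 23.5 cen (327.290780141844, 271.20567375886526) box [[660.0, 102.0], [652.0, 96.0], [629.0, 128.0], [637.0, 134.0]] mean [644.6 115. ]
off D area 10.0 cen (256.45, 245.98333333333332) box [[632.0, 132.0], [622.0, 117.0], [615.0, 123.0], [624.0, 138.0]] mean [623.2 127.4]
tin S area 2712.5 cen (421.16294930875574, 311.12860215053763) box [[627.0, 326.0], [477.0, 272.0], [438.0, 391.0], [587.0, 436.0]] mean [532.1 356.2]
tin D area 3853.5 cen (244.97634185372604, 334.58747459019935) box [[562.0, 447.0], [628.0, 321.0], [473.0, 273.0], [423.0, 401.0]] mean [521.5 360.4]
tray S area 3126.0 cen (286.0240989550011, 209.10609938153124) box [[754.0, -115.0], [578.0, -241.0], [503.0, -78.0], [679.0, 33.0]] mean [ 628.4 -100.1]
tray D area 2681.0 cen (296.0356210369265, 187.8107049608355) box [[764.0, -117.0], [563.0, -216.0], [492.0, -53.0], [675.0, 35.0]] mean [623.6 -87.6]
```

View pics/z.png

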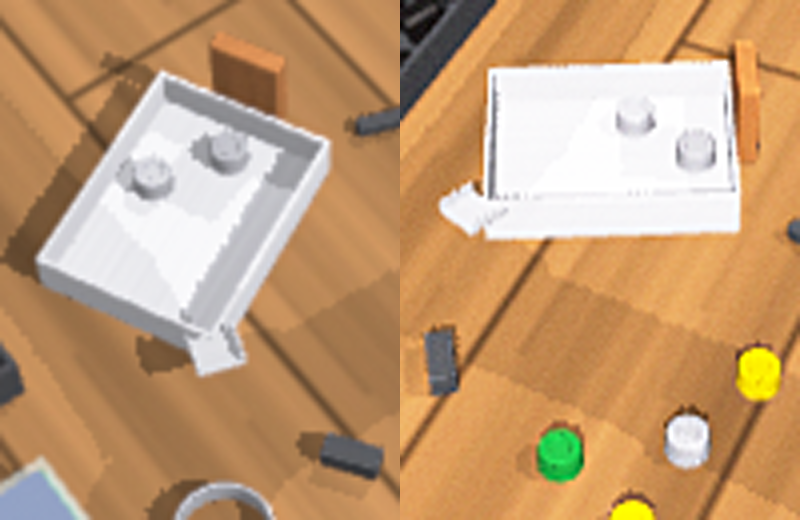

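The crop gives the tray rim corners in the scene picture, at about (281,173), (322.5,190) and (249.5,220.5). The lip is at the corner near (299,240), and the grip's top runs from (294,163) to (311,172). The offcut's long axis runs roughly along the image row.

```bash
python3 - <<'E'
from h import *
S=camera_model("scene");D=camera_model("side")
def s(x,y,z):return onz(S,240+x/4,155+y/4,z)[:2].round(1)
def d(x,y,z):return onz(D,245+(x-400)/4,150+y/4,z)[:2].round(1)
print("S rim TL,R,L",s(163,72,36),s(330,142,36),s(38,262,36))
print("D rim TL(+x-y?),TR,BR,BL",d(489,68,36),d(729,62,36),d(738,192,36),d(488,197,36))
print("grip top S",s(213,34,95),s(287,69,95),"D",d(735,41,95),d(755,41,95), "D foot-ish",d(739,160,40),d(758,160,40))
print("caps S",s(155,168,21),s(231,143,21),"D",d(635,105,21),d(697,140,21))
print("off S quad top",s(325,436,18),s(383,452,18),"bottom",s(320,462,0),s(378,479,0))
print("off D top",d(425,333,18),d(449,330,18),d(458,360,18),d(433,365,18),"bottom",d(432,394,0),d(459,390,0))
print("tin rim S guess")
a=cv2.imread("pics/scene0.png");b=cv2.imread("pics/side0.png")
cv2.imwrite("pics/z2.png",np.hstack([cv2.resize(a[265:355,380:470],None,fx=4.4,fy=4.4,interpolation=2),cv2.resize(b[290:380,200:290],None,fx=4.4,fy=4.4,interpolation=2)]))
E
```

```text
S rim TL,R,L [ 566.7 -207.5] [506.4 -83. ] [ 728.8 -127.4]
D rim TL(+x-y?),TR,BR,BL [ 727.1 -131.9] [ 564.1 -210.5] [506.3 -87.3] [664.4 -13. ]
grip top S [ 540.2 -176.2] [ 516.7 -119.5] D [ 544.6 -171.6] [ 531.6 -177.3] D foot-ish [ 516.2 -113.1] [ 503.8 -118.5]
caps S [ 615.  -150.2] [ 558.4 -134.2] D [ 616.3 -153.4] [ 559.  -137.6]
off S quad top [645.8  92.9] [622.2 125.8] bottom [655.1  99.4] [631.8 133.1]
off D top [653.4  99.2] [640.1  90.6] [622.4 110.3] [635.4 120.5] bottom [632.8 130.2] [618.2 120.2]
tin rim S guess
```

View pics/z2.png

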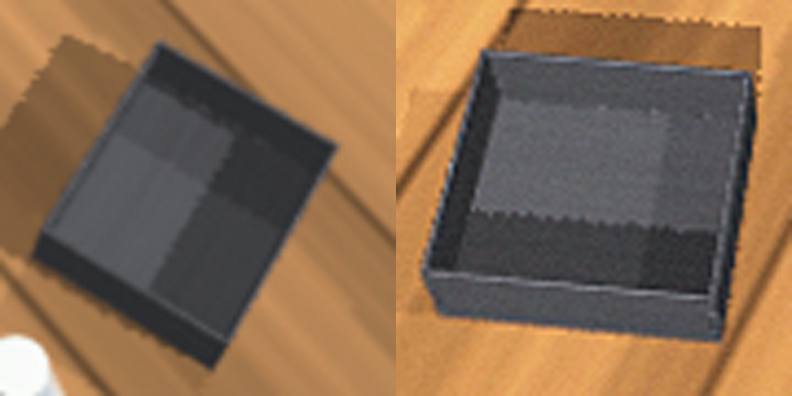

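```bash
python3 - <<'E'
from h import *
S=camera_model("scene");D=camera_model("side")
A=[onz(S,380+x/4.4,265+y/4.4,50)[:2] for x,y in((160,42),(336,148),(222,343),(43,230))]
B=[onz(D,200+(x-396)/4.4,290+y/4.4,50)[:2] for x,y in((484,53),(751,75),(716,295),(427,270))]
print(np.round(A),np.mean(A,0),np.round(B),np.mean(B,0))
E
python3 -m creep '0.014 0.045 0 0 0 7 -1;0.014 0.045 0 0 0 7 -1;0.014 0.045 0 0 0 7 -1;0.014 0.045 0 0 0 7 -1;0.014 0.045 0 0 0 7 -1;0.014 0.045 0 0 0 7 -1;0.014 0.045 0 0 0 7 -1;0.014 0.045 0 0 0 7 -1;0.014 0.045 0 0 0 7 -1;0.014 0.045 0 0 0 6 -1'
python3 -m creep '0.015 0.045 0 0 0 0 0;0.015 0.045 0 0 0 0 0;0.015 0.045 0 0 0 0 0;0.015 0.045 0 0 0 0 0;0.015 0.045 0 0 0 0 0;0.015 0.035 -0.03 0 0 0 0;0 0 -0.03 0 0 0 0;0 0 0 0 0 0 0;0 0 0 0 0 0 0'
```

```text
[[478. 279.]
 [443. 390.]
 [574. 431.]
 [609. 322.]] [525.87081013 355.47461785] [[604. 322.]
 [474. 278.]
 [438. 386.]
 [567. 430.]] [520.52502735 354.03565924]
time: 1.1
eef_pos: [372.3, -155.1, 231.0]
orientation: [[-0.004, 1.0, -0.0], [1.0, 0.004, -0.0], [-0.0, -0.0, -1.0]]
ft_force: [1.0, -0.2, -0.1]
gripper_width: 85.6
gripper_force: 0.0
time: 2.0
eef_pos: [461.6, 102.2, 170.7]
orientation: [[0.001, 1.0, -0.003], [1.0, -0.001, -0.0], [-0.0, -0.003, -1.0]]
ft_force: [0.1, 0.1, 0.9]
gripper_width: 43.0
gripper_force: 0.0
```

```bash
python3 - <<'E'
from h import *
m=camera_model("wrist");im=snap("wrist","w1");print(m["eye"],proj(m,[463.5,103.5,18]))
h=cv2.cvtColor(im,cv2.COLOR_RGB2HSV)
k=cv2.inRange(h,(0,0,140),(179,60,255));cs,_=cv2.findContours(k,cv2.RETR_EXTERNAL,cv2.CHAIN_APPROX_NONE)
for c in cs:
    if cv2.contourArea(c)>300:
        (x,y),r=cv2.minEnclosingCircle(c);print(x,y,r,cv2.contourArea(c),onz(m,x,y,18).round(1))
E
```

```text
[462.40016343 166.90780828 313.50349422] (np.float64(319.4168809180944), np.float64(187.59061782999754))
508.5 284.0 33.51502227783203 1325.5 [677.2  -7.4  18. ]
321.0 189.0 13.601571083068848 494.0 [465.1 102.   18. ]
587.8621826171875 187.00149536132812 34.91639709472656 666.5 [742.4 104.5  18. ]
```

View pics/w1.png

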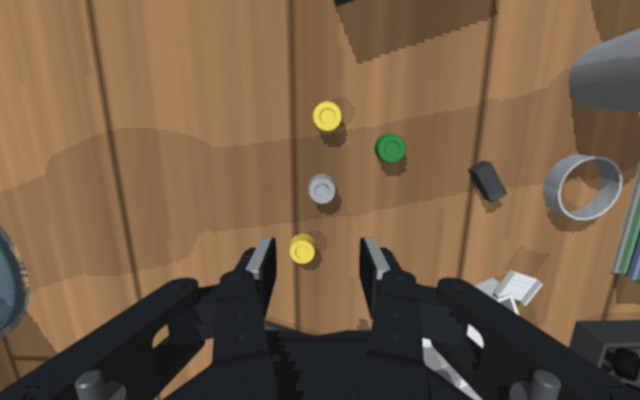

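The wrist view shows the loose silver cap at (321,189), which works out to (465,102) mm and agrees with the other views. The fingers straddle it in x, and the yellow and green caps are clear of their path.

```bash
python3 -m creep '0.001 0.001 -0.04 0 0 0 -0.3;0.001 0 -0.04 0 0 0 -0.3;0 0 -0.04 0 0 0 -0.3;0 0 -0.03 0 0 0 -0.3;0 0 -0.018 0 0 0 -0.3;0 0 0 0 0 0 -0.3;0 0 0 0 0 0 0.6;0 0 0 0 0 0 0.6;0 0 0 0 0 0 0.6;0 0 0 0 0 0 0.6' 30
python3 -m creep '0 0 0 0 0 0 0.6;0 0 0 0 0 0 0.6;0 0 0.03 0 0 0 0.6;0 0 0.03 0 0 0 0.6;0 0 0.04 0 0 0 0.6;0 0 0.02 0 0 0 0.6'
```

```text
time: 3.05
eef_pos: [466.9, 103.9, 5.4]
orientation: [[0.001, 1.0, 0.004], [1.0, -0.001, -0.0], [-0.0, 0.004, -1.0]]
ft_force: [-0.9, -1.5, 7.5]
gripper_width: 28.5
gripper_force: 29.9
time: 3.65
eef_pos: [466.5, 104.8, 127.0]
orientation: [[0.0, 1.0, 0.006], [1.0, -0.0, 0.001], [0.001, 0.006, -1.0]]
ft_force: [0.1, 0.3, 0.4]
gripper_width: 28.6
gripper_force: 29.8
```

```bash
python3 -m creep '0.029 -0.03 0.01 0 0 4.3 0.6;0.029 -0.03 0 0 0 4.3 0.6;0.029 -0.031 0 0 0 4.3 0.6;0.03 -0.031 0 0 0 4.3 0.6;0.03 -0.031 0 0 0 4.3 0.6;0.029 -0.03 0 0 0 4.3 0.6;0 0 0 0 0 0 0.6;0 0 -0.02 0 0 0 0.6;0 0 0 0 0 0 0.6'
python3 - <<'E'
from h import *
m=camera_model("wrist");im=snap("wrist","w2")
m2=camera_model("wrist");u=np.array([.9,.435,0]);v=np.array([-.435,.9,0]);c=np.array([617,-107,0])
for x,y in((-90,-70),(90,-70),(90,70),(-90,70)):
    p=proj(m,c+u*x+v*y+[0,0,36]);print(p);cv2.circle(im,(int(p[0]),int(p[1])),4,(255,0,0),-1)
cv2.imwrite("pics/w2b.png",im[:,:,::-1])
E
```

```text
time: 4.55
eef_pos: [638.3, -79.2, 111.2]
orientation: [[-0.434, 0.901, -0.005], [0.901, 0.434, 0.001], [0.003, -0.004, -1.0]]
ft_force: [0.0, 0.7, -1.3]
gripper_width: 28.4
gripper_force: 29.8
(np.float64(175.52111021855592), np.float64(307.0578592530826))
(np.float64(387.23209255565934), np.float64(307.9640564009176))
(np.float64(398.9862493232177), np.float64(138.71870046541324))
(np.float64(151.67900415934363), np.float64(139.17119742747522))
```

View pics/w2b.png

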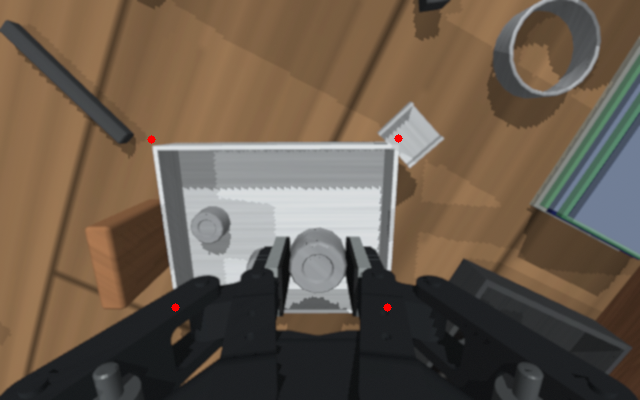

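The wrist view shows the cap held between the pads at (318,265), over the tray. The tray's real +y rim runs from (155,147) to (398,147), so the tray sits about 4 mm further to -y than I estimated, and there is room to lower the cap.

```bash
python3 -m creep '0.003 0 -0.03 0 0 0 0.6;0 0 -0.03 0 0 0 0.6;0 0 -0.025 0 0 0 0.6;0 0 -0.012 0 0 0 0.6;0 0 -0.004 0 0 0 0.6;0 0 0 0 0 0 0.6;0 0 0 0 0 0 0.1;0 0 0 0 0 0 0;0 0 0 0 0 0 0'
```

```text
time: 5.5
eef_pos: [644.5, -79.1, 13.6]
orientation: [[-0.435, 0.901, 0.002], [0.901, 0.435, -0.0], [-0.001, 0.002, -1.0]]
ft_force: [-0.0, -0.6, 0.4]
gripper_width: 43.1
gripper_force: 0.0
```

```bash
python3 - <<'E'
from h import *
m=camera_model("wrist")
for p in((155,147),(398,147)): print(onz(m,*p,36))
E
```

```text
[561.26611744 -57.5490932   36.        ]
[649.53238131 -15.01960608  36.        ]
```

```bash
python3 -m creep '0 0 0.04 0 0 0 0;0 0 0.05 0 0 0 0;0 0.03 0.045 0 0 3 0;0 0.04 0 0 0 3 0;0 0.04 0 0 0 3 0;0 0.04 0 0 0 0 0;-0.006 0.04 0 0 0 0 0;0 0 0 0 0 0 0;0 0 0 0 0 0 0'
python3 - <<'E'
from h import *
m=camera_model("wrist");im=snap("wrist","w3")
h=cv2.cvtColor(im,cv2.COLOR_RGB2HSV);k=cv2.inRange(h,(0,0,0),(179,110,95))
cv2.imwrite("pics/k.png",k)
c0=proj(m,[638,111,9]);print(c0)
cs,_=cv2.findContours(k,cv2.RETR_EXTERNAL,cv2.CHAIN_APPROX_NONE)
for c in cs:
    r=cv2.minAreaRect(c)
    if cv2.contourArea(c)>200 and np.hypot(r[0][0]-c0[0],r[0][1]-c0[1])<80:
        P=[onz(m,*p,15)[:2].round(1).tolist() for p in cv2.boxPoints(r)];print(r,P,np.mean(P,0))
S=camera_model("scene");i2=snap("scene","s2")
M=camera_model("side");i3=snap("side","d2")
cv2.imwrite("pics/mix.png",np.vstack([im[50:330,100:600,::-1],np.hstack([cv2.resize(i2[160:260,235:347],None,fx=2.5,fy=2.5)[:250,:250],cv2.resize(i3[145:245,245:345],None,fx=2.5,fy=2.5)])[:,:,::-1]]))
E
```

```text
time: 6.4
eef_pos: [637.1, 111.2, 144.6]
orientation: [[-0.574, 0.819, 0.001], [0.819, 0.574, 0.0], [-0.0, 0.001, -1.0]]
ft_force: [0.1, -0.4, -0.5]
gripper_width: 43.0
gripper_force: 0.0
(np.float64(318.11286300501445), np.float64(193.22212011865645))
((317.0, 196.5), (45.0, 20.0), 90.0) [[618.2, 121.2], [633.4, 131.9], [658.9, 96.1], [643.1, 85.0]] [638.4  108.55]
```

View pics/mix.png

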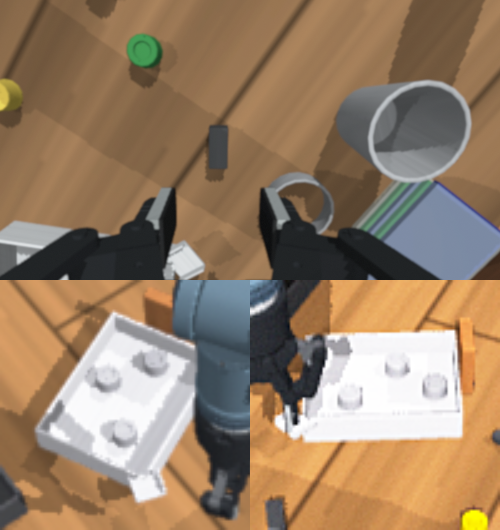

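The cap now stands in the tray, with three caps visible in both bench views. The offcut at (317,196) in the wrist picture is aligned with the fingers, at about (638,110) mm, and the ring and mug are clear.

```bash
python3 -m creep '0.001 -0.001 -0.04 0 0 0 0;0 0 -0.04 0 0 0 0;0 0 -0.04 0 0 0 0;0 0 -0.018 0 0 0 0;0 0 0 0 0 0 0;0 0 0 0 0 0 0.9;0 0 0 0 0 0 0.9;0 0 0 0 0 0 0.9;0 0 0 0 0 0 0.9;0 0 0 0 0 0 0.9' 50
python3 -m creep '0 0 0.03 0 0 0 0.9;0 0 0.04 0 0 0 0.9;0 0 0.05 0 0 0 0.9;0 0 0.05 0 0 0 0.9;0 0 0 0 0 0 0.9'
```

```text
time: 7.55
eef_pos: [640.8, 108.3, 8.6]
orientation: [[-0.57, 0.822, 0.005], [0.822, 0.57, 0.001], [-0.002, 0.004, -1.0]]
ft_force: [-0.0, -0.2, 6.6]
gripper_width: 16.6
gripper_force: 52.1
time: 8.05
eef_pos: [644.0, 110.5, 185.6]
orientation: [[-0.57, 0.821, 0.016], [0.821, 0.57, 0.003], [-0.007, 0.015, -1.0]]
ft_force: [2.1, 0.8, -0.2]
gripper_width: 16.3
gripper_force: 51.4
```

```bash
python3 - <<'E'
from h import *
print("bottle foot",onz(camera_model("scene"),376,376,0).round(),onz(camera_model("side"),167,322,0).round())
print("bottle top",onz(camera_model("scene"),384,349,190).round(),onz(camera_model("side"),147,276,190).round())
E
python3 -m creep '-0.04 0 0.02 0 0 0 0.9;-0.04 0.025 0 0 0 0 0.9;-0.02 0.04 0 0 0 0 0.9;-0.02 0.04 0 0 0 0 0.9;0 0.04 0 0 0 0 0.9;0 0.05 0 0 0 0 0.9;0 0.05 0 0 0 0 0.9;0 0 0 0 0 0 0.9;0 0 0 0 0 0 0.9'
```

```text
bottle foot [717. 403.   0.] [711. 394.   0.]
bottle top [709. 393. 190.] [702. 391. 190.]
time: 8.95
eef_pos: [516.5, 355.2, 195.5]
orientation: [[-0.575, 0.818, -0.001], [0.818, 0.575, 0.0], [0.001, -0.001, -1.0]]
ft_force: [-0.2, -0.5, -0.9]
gripper_width: 16.2
gripper_force: 51.3
```

```bash
python3 -m creep '0.005 0 -0.05 0 0 0 0.9;0 0 -0.05 0 0 0 0.9;0 0 -0.04 0 0 0 0.9;0 0 -0.03 0 0 0 0.9;0 0 -0.01 0 0 0 0.9;0 0 0 0 0 0 0.9;0 0 0 0 0 0 0.2;0 0 0 0 0 0 0;0 0 0 0 0 0 0'
python3 -m creep '0 0 0.04 0 0 0 0;0 0 0.05 0 0 0 0;0 0 0.05 0 0 0 0;0 0 0.05 0 0 0 0;0 0 0.03 0 0 0 0;0 -0.05 0 0 0 0 0;0 -0.05 0 0 0 0 0;0 -0.05 0 0 0 0 0;0 -0.05 0 0 0 0 0;0 0 0 0 0 0 0'
python3 - <<'E'
from h import *
a=snap("scene","s3");b=snap("side","d3")
cv2.imwrite("pics/m3.png",np.hstack([cv2.resize(a[155:355,240:470],None,fx=1.7,fy=1.7),cv2.resize(b[150:350,200:430],None,fx=1.7,fy=1.7)])[:,:,::-1])
E
```

```text
time: 9.85
eef_pos: [524.8, 353.6, 18.1]
orientation: [[-0.57, 0.822, 0.003], [0.822, 0.57, 0.002], [-0.0, 0.004, -1.0]]
ft_force: [-0.0, -0.6, 0.2]
gripper_width: 42.8
gripper_force: 0.0
time: 10.85
eef_pos: [525.3, 141.7, 235.9]
orientation: [[-0.558, 0.83, 0.001], [0.83, 0.558, -0.008], [-0.007, -0.004, -1.0]]
ft_force: [0.5, -0.3, -0.6]
gripper_width: 42.7
gripper_force: 0.0
```

View pics/m3.png

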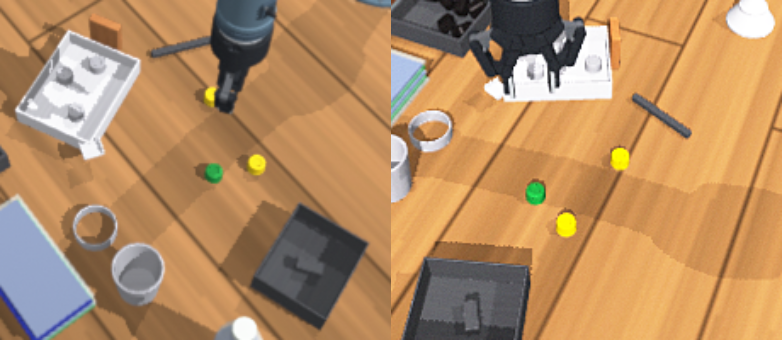

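The scene view shows the offcut lying in the scrap tin, three caps in the flat tray, and everything else untouched. Next I move above the grip and look with the wrist camera.

```bash
python3 -m creep '0 -0.05 0 0 0 -4 -0.5;0 -0.05 0 0 0 -4 -0.5;0 -0.05 0 0 0 0 -0.5;0 -0.05 0 0 0 0 -0.5;0 -0.05 0 0 0 0 -0.5;0 -0.042 0 0 0 0 -0.5;0 0 0 0 0 0 -0.5;0 0 0 0 0 0 -0.5;0 0 0 0 0 0 -0.5'
python3 - <<'E'
from h import *
m=camera_model("wrist");im=snap("wrist","w4");print(m["eye"],proj(m,[529,-150,95]))
h=cv2.cvtColor(im,cv2.COLOR_RGB2HSV)
cv2.imwrite("pics/w4.png",im[:,:,::-1])
E
```

```text
time: 11.85
eef_pos: [524.5, -135.7, 236.6]
orientation: [[-0.455, 0.891, 0.001], [0.891, 0.455, 0.001], [0.001, 0.002, -1.0]]
ft_force: [-0.1, 0.3, -0.5]
gripper_width: 64.1
gripper_force: 0.0
[494.95458391 -78.42882781 379.47533201] (np.float64(314.79095759935467), np.float64(205.79093646414512))
```

View pics/w4.png

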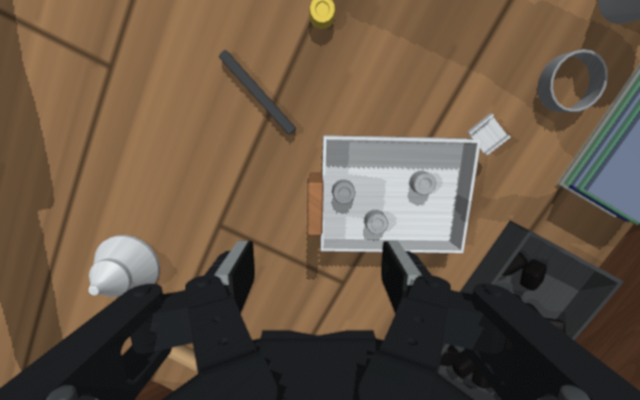

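The wrist view shows the grip top centred at (316,205), against a prediction of (315,206), so it is at about (529.7,-149.5) mm. The tray's yaw is about 25.6°, and the lantern on the left is clear.

```bash
python3 -m creep '0.005 -0.014 -0.03 0 0 -1.4 -0.5;0 0 -0.05 0 0 0 -0.5;0 0 -0.05 0 0 0 -0.5;0 0 -0.03 0 0 0 -0.5;0 0 -0.018 0 0 0 -0.5;0 0 0 0 0 0 -0.5;0 0 0 0 0 0 -0.5'
python3 -m creep '0 0 0 0 0 0 1;0 0 0 0 0 0 1;0 0 0 0 0 0 1;0 0 0 0 0 0 1;0 0 0 0 0 0 1;0 0 0 0 0 0 1;0 0 0 0 0 0 1' 100
```

```text
time: 12.6
eef_pos: [529.4, -151.3, 58.7]
orientation: [[-0.431, 0.902, 0.001], [0.902, 0.431, 0.001], [0.0, 0.001, -1.0]]
ft_force: [0.5, 0.4, 0.0]
gripper_width: 64.2
gripper_force: 0.0
time: 13.3
eef_pos: [529.8, -153.5, 59.6]
orientation: [[-0.428, 0.904, 0.002], [0.904, 0.428, -0.001], [-0.002, 0.002, -1.0]]
ft_force: [-0.4, 0.9, 6.5]
gripper_width: 14.6
gripper_force: 98.3
```

Gripped at 98 N. Now a gentle lift.

```bash
python3 -m creep '0 0 0.01 0 0 0 1;0 0 0.02 0 0 0 1;0 0 0.03 0 0 0 1;0 0 0.03 0 0 0 1;0 0 0.03 0 0 0 1;0 0 0.03 0 0 0 1;0 0 0.03 0 0 0 1;0 0 0.03 0 0 0 1;0 0 0.02 0 0 0 1;0 0 0.01 0 0 0 1'
python3 -m creep '0 0 0.01 0 0 0 1;0 0 0 -2 0.8 0 1;0 0 0 -2 0.8 0 1;0 0 0 -2 0.8 0 1;0 0 0 -2 0.8 0 1;0 0 0 -2 0.8 0 1;0 0 0 -2 0.8 0 1;0 0 0 -2 0.8 0 1;0 0 0 0 0 0 1;0 0 0 0 0 0 1'
python3 - <<'E'
from h import *
print(env.read_state()["q"].round(2))
E
```

```text
time: 14.3
eef_pos: [528.6, -153.3, 299.9]
orientation: [[-0.428, 0.904, 0.001], [0.904, 0.428, -0.001], [-0.002, 0.001, -1.0]]
ft_force: [0.6, -1.3, -2.9]
gripper_width: 14.9
gripper_force: 97.7
time: 15.3
eef_pos: [527.9, -152.9, 307.0]
orientation: [[-0.438, 0.894, -0.099], [0.882, 0.406, -0.24], [-0.175, -0.192, -0.966]]
ft_force: [0.9, -0.5, -2.2]
gripper_width: 15.0
gripper_force: 97.7
[ 0.68  0.24 -0.72  1.7   0.41  1.38  0.31]
```

```bash
python3 -m creep '0 0 0.01 -2 0.8 0 1;0 0 0 -2 0.8 0 1;0 0 0 -2 0.8 0 1;0 0 0 -2 0.8 0 1;0 0 0 -2 0.8 0 1;0 0 0 -2 0.8 0 1;0 0 0 0 0 0 1;0 0 0 0 0 0 1;0 0 0 0 0 0 1'
python3 -m creep '0 0 0 -2 0.8 0 1;0 0 0 -2 0.8 0 1;0 0 0 -2 0.8 0 1;0 0 0 -2 0.8 0 1;0 0 0 -2 0.8 0 1;0 0 0 -2 0.8 0 1;0 0 0 0 0 0 1;0 0 0 0 0 0 1;0 0 0 0 0 0 1;0 0 0 0 0 0 1'
python3 - <<'E'
from h import *
print(env.read_state()["q"].round(2))
a=snap("scene","s5");b=snap("side","d5");s=env.read_state();R=np.array(s["orientation"]);g=s["eef_pos"]-R[:,2]*18.7
# tray axes: x = tool y, y = tool x, z = -tool z (all as gripped)
X,Y,Z=R[:,1],R[:,0],-R[:,2]
for n,v in(("corner",(185,67,-66)),("mid",(98,0,-78))): print(n,(g+X*v[0]+Y*v[1]+Z*v[2]).round())
print(np.cross(X,Y).round(2),Z.round(2))
cv2.imwrite("pics/m5.png",np.hstack([cv2.resize(a[110:290,220:380],None,fx=2.5,fy=2.5),cv2.resize(b[80:260,220:380],None,fx=2.5,fy=2.5)])[:,:,::-1])
E
```

```text
time: 16.2
eef_pos: [528.3, -154.1, 318.2]
orientation: [[-0.456, 0.872, -0.175], [0.831, 0.347, -0.435], [-0.319, -0.344, -0.883]]
ft_force: [-0.2, -0.4, -2.7]
gripper_width: 14.7
gripper_force: 97.9
time: 17.2
eef_pos: [528.5, -153.7, 318.5]
orientation: [[-0.489, 0.838, -0.243], [0.75, 0.261, -0.608], [-0.446, -0.48, -0.756]]
ft_force: [0.3, 0.9, -2.2]
gripper_width: 14.6
gripper_force: 97.9
[ 0.41  0.38 -0.68  1.67  0.78  1.69  0.03]
corner [639. -84. 164.]
mid [ 596. -164.  227.]
[0.24 0.61 0.76] [0.24 0.61 0.76]
```

View pics/m5.png

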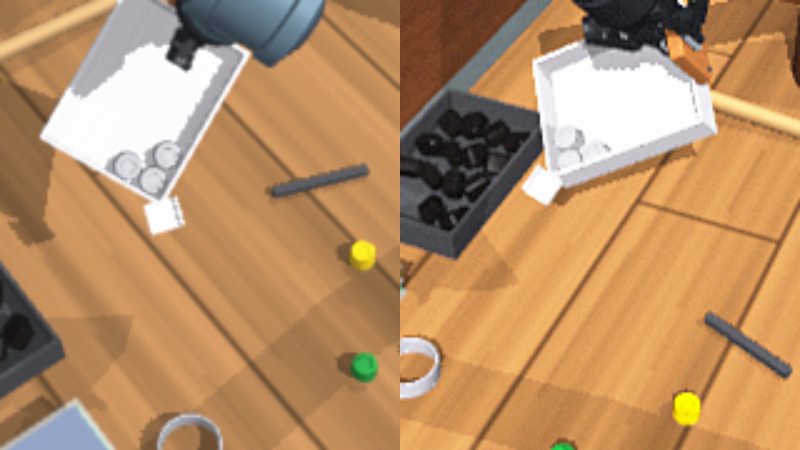

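All three caps are packed in the lip corner, at (127,165), (167,155) and (152,180) in the left crop. The tray is tilted about 0.71 rad, with its corner about 164 mm and its middle about 227 mm above the bench.

```bash
python3 -m creep '0 0 0 0 0 0 1;0 0 0 0 0 0 1;0 0 0 0 0 0 1;0 0 0 0 0 0 1;0 0 0 0 0 0 1' && python3 -c "from cell import workorder;print(workorder.finish_job())"
```

```text
time: 17.8
eef_pos: [528.5, -153.3, 318.1]
orientation: [[-0.49, 0.837, -0.243], [0.749, 0.262, -0.608], [-0.445, -0.48, -0.756]]
ft_force: [0.2, -0.9, -2.2]
gripper_width: 14.7
gripper_force: 97.9
the job is handed in; nothing more can be done
None
```

The job is handed in, with no verdict returned: the loose cap is in the tray, the offcut is in the scrap tin, and the tray is held still about 227 mm up at its middle, tilted about 0.71 rad, with all three caps in the lip corner.

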